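# Clamp and pin a transformer coil in the bench vise

### The arm

A 7-joint arm with a two-finger parallel gripper is mounted at the origin on the work surface. World frame = base frame: x ahead of the robot, y to its left, z up, the work surface at z = 0. Lengths are in m, angles in degrees, forces in N, time in s.
With the tool pointing down it reaches from about 0.425 to 0.95 m from the base axis. Payload 4.7 kg.
Tool frame: the origin (TCP) lies at the very end of the fingers, on their centre line; the grasp point (between the pads) lies 19 mm behind it; z points along the fingers, y is the line along which they close (so a half turn about z gives the same grasp; the last joint's range is limited). The gripper opens to 85 mm and grips with 20 to 120 N. Pads are 22 mm wide; open, the fingers measure 114 mm over their backs; the gripper's body (76 mm by 85 mm) begins 54 mm behind the grasp point. The pads swing forward as they close: fully open they stand 13 mm farther back than shut.
Start: joints at [64.177, 26.849, -2.785, 87.806, 1.381, 65.374, -4.715], TCP at [0.276, -0.616, 0.231] pointing down, gripper open.
Joint ranges: [-148.3, 148.3], [-19.14, 114.17], [-79.39, 73.82], [5.75, 140.21], [-59.74, 239.74], [12.07, 113.84], [-152.46, 152.46]. Speed limits (degrees/s): [147.25, 147.25, 180, 180, 180, 180, 180].

### API

Orientations are given as [roll, pitch, yaw] about the fixed x, y, z axes, in that order (R = Rz(yaw) Ry(pitch) Rx(roll)).
In Python, from cell import readout, imaging, manip, spot_in, silhouettes gives the robot as it stands.
- The arm moves only by the shell command python3 -m pendant 'ROWS' [FORCE]. ROWS is JSON, a list of rows, each a list of 7 numbers: the shift along the tool's x, y, z as a fraction of full scale, then the turn, a rotation vector about the tool's x, y, z as a fraction of full scale, then the closure, from -1 (fully open) to 1 (shut). In form: [[dx, dy, dz, rx, ry, rz, claw], ...]. A call has 1 to 12 rows; each row shifts and turns the commanded pose from where the row before left it, along the tool's axes as they then stand; what a row does not reach is not made up. Full scale, the value 1, is 0.15 m for a shift and 60 degrees for a turn. A row lasts 1/12 s, in which the tool goes at most 41.7 mm and 7.16 degrees, less where a joint would pass 70% of its speed; a pose out of reach is approached as far as the arm can. A call with a number of a shift or a turn outside -1 to 1 is refused whole. A call with a gripper value outside its range is refused whole. The fingers move at their own pace and stop on an object; FORCE is the grip in N (left out, the last holds). Time passes only in rows, so rows that do not move let the fingers close. It gives the time, the measured TCP pose, the force, the opening and the grip force at its end, in the units of the state.
- readout.state(): the state, without advancing time (a new reading comes with each control period).
- imaging.capture(name): name is "side" or "top" or "wrist"; returns (picture, depth): 384x512x3 uint8, red, green, blue; 384x512 float32, m along the optical axis (not along the pixel's ray), 0 where there is no reading.
- imaging.get_calibration(name): a dict with "fx", "fy", "cx", "cy" (pixels), "eye" and "orientation" of the camera in the world; the wrist camera has in their place "mount" (4x4, takes a point from camera to tool coordinates, whose origin is the TCP and whose axes are the flange's). Camera axes: x right, y down, z forward; pixel columns grow to the right and rows downward; lengths in m; the calibration is good to about 2 mm. A picture is of the moment at which its call begins: read the wrist's pose just before it. get_calibration takes no time and is no camera call.
- manip.finish_job(): hands the job in; it is judged then, once.
Trained networks look in the newest picture that a camera, given by its name, has taken for a name from the list of things; names that differ only in an ending like _2 or _b are one class to them, and where a whole thing is asked for, a point or a joint stands for the part that bears it (a point fixed in the world has none). Each returns a list of dicts, best first, with "score" (0 to 1); they miss things now and then, are a little off and sometimes report something else, mostly with a low value. They report only what shows in the picture. A call takes as long as a camera call. They do not tell look-alikes from the thing itself.
- spot_in(camera, thing): "position" ([x, y, z] in m, in world coordinates, good to about 4 mm: the middle of the surface that is visible of it).
- silhouettes(camera, thing): "mask" (384x512 bool, what is visible of it).
The state is a dict: "time_s": time; "joints": joint angles; "joint_velocities": joint speeds; "joint_torque": joint torques, N m; "tcp_pos": TCP position; "eef_rot": TCP orientation; "force": force on the tool from outside, world axes, zero at the start; "wrist_torque": the same for the moment, N m; "finger_gap": opening from 0.0 (shut) to 1.0 (fully open); "grip_force": force on a finger pad.
Only numpy, scipy, OpenCV 4.12 (cv2) and the standard library are available. Lean on these libraries where they do the work, as an engineer would, in place of code of your own. Each camera call takes 0.05 s, during which the arm holds its last target. There are 200 camera calls.

### The job

Push the yellow-taped coil along the apron into the vise, lug end towards the fixed jaw and its side square against the aluminium back stop, then crank the red handle until the coil is held against the fixed jaw and the sprung jaw face is pressed about half way back, never so far that its springs go solid. Then push the orange-headed pin down through fork and lug until its head is fully seated, and leave the other things on the bench standing where they are.

Things in the scene. Friction and masses are not known exactly. Their poses are not given: they have to be found in the camera images.
- vise: blue bench vise fixed to the board, 270 x 90 mm plus crank; origin on the table under the middle of the bed. X runs along the screw from crank to fixed jaw, Y towards the loading apron (robot side), Z up. Bed and steel apron are one level surface, 50 mm up; apron X -100 to +115, Y +45 to +150 mm. Screw bracket X -150 to -134, up to Z 98.
- fixed_face (a point): middle of the fixed jaw's face at bed level: vise X +50, Y 0, Z 50. The dark steel jaw spans Y -40 to +40, X +50 to +115, up to Z 110; it is a fork with a level slot (Z 66 to 84, 42 mm deep, open at both sides) for the coil's lug
- stop_face (a point): middle of the aluminium back stop's face at bed level: vise X +11, Y -30, Z 50. The stop spans X -22 to +45, up to Z 90, and faces +Y
- jaw_mid (a point): middle of the sprung aluminium jaw face (Y -38 to +38, Z 52 to 118), on its front at Z 85, in front of the dark sliding carriage (30 mm thick, up to Z 114). With crank at 0 and unpressed at vise X -62; it moves to +X by 16 mm per crank turn
- coil: workpiece on the apron: transformer coil in yellow tape with black end flanges, 80 mm along X, 60 along Y (tape 56), 70 high, 0.5 kg; origin centre of underside. A steel lug (40 wide, 36 long, at height 20 to 30) sticks out at +X. In place: axes parallel to the vise's, +X flange on the fixed jaw, -Y flange edges on the back stop, origin at vise X +10, Y 0, Z 50
- lug_hole (a point): centre of the 17 mm hole in the coil's lug, at the lug's top: coil X +60, Y 0, Z 30
- fork_hole (a point): brass-ringed pin hole in the upper fork tine, at the tine's top: vise X +70, Y 0, Z 110
- crank (a joint): angle of the vise crank (rad): 0 = arm straight up; grows clockwise as seen from the crank end (looking along the vise's +X), which closes the vise, 2.546 mm of carriage travel per rad; limits 0 to 18.2. Stays where it is left.
- knob_mid (a point): middle of the red crank handle, a freely revolving cylinder 22 mm dia, 52 mm long, parallel to the screw, at vise X = -209, 45 mm from the crank axis (Y 0, Z 80; flat crank arm at X -175): vise Y = -45 sin(crank), Z = 80 + 45 cos(crank)
- jaw_face (a joint): how far the sprung jaw face is pushed back towards its carriage (m): 0 = free (10 mm gap with yellow guide pins showing), 0.010 = gap shut, springs solid; 2 N per mm after 6 N preload
- pin (a joint): how far the headed pin is pushed down (m): 0 = raised, 0.030 = head seated on the fork; it is captive, slides vertically against about 4 N, stays where it is left, and cannot pass unless the lug's hole is below it
- pin_top (a point): centre of the top of the pin's orange head (30 mm dia, 9 mm thick); shaft 10 mm dia; 149 mm above the table when raised, 119 mm when seated
- spool_copper: bystander: white-flanged wire spool with copper wire, 60 mm dia, 60 mm tall, standing; origin centre of underside
- spool_green: bystander: white-flanged wire spool with green wire, 60 mm dia, 60 mm tall, standing; origin centre of underside
- amber_bottle: bystander: amber glass bottle with white cap, 48 mm dia, 95 mm tall; origin centre of underside
- white_jar: bystander: white jar with red cap, 56 mm dia, 65 mm tall; origin centre of underside
- screwdriver: bystander: screwdriver lying on the board, 180 mm long; handle to its -X
- brush: bystander: brush lying on the board, 160 mm long; handle to its -X
- tape_roll: bystander: blue tape roll lying flat, 84 mm outer dia, 22 mm high; origin centre of underside
Not all that is in view belongs to the job. Several things have the shape of the coil; the one meant has the colours described above.

How it is judged (in metres and radians):
On the way, in this order (a step that is already met when the one before it is completed fails the run):
1. coil clamped: lug hole under the fork hole within 4 mm, square, sprung jaw face pressed back 2.5 to 8.5 mm (value of joint jaw_face between 0.0025 and 0.0085 m and horizontal distance between lug_hole and fork_hole below 0.004 m and angle between the x axis of coil and the x axis of vise, either way round below 0.06 rad and angle between coil's own z axis and vertical below 0.06 rad), for 0.2 s.
2. pin pushed down at least 27 of its 30 mm (all of step 1 and value of joint pin above 0.027 m), for 0.2 s.
At the end, for the whole second after the job is handed in: The coil is at rest, upright and square in the vise (within 0.06 rad), its lug hole within 4 mm of the fork hole, the sprung jaw face pressed back between 2.5 and 8.5 mm of its 10 mm, and the pin down at least 27 of 30 mm (all of step 2 and linear speed of coil below 0.01 m/s); the robot touches nothing.
It fails at once if the jaw springs are pressed solid (over 9.5 mm) (value of joint jaw_face above 0.0095 m).
It fails at once if a bystander is shifted more than 25 mm (distance of any of spool_copper, spool_green, amber_bottle, white_jar, screwdriver, brush, tape_roll from where it was at the start of the episode above 0.025 m).
It fails at once if a standing spool, bottle or jar, or the tape roll, is tipped over (angle between any of spool_copper, spool_green, amber_bottle, white_jar, tape_roll's own z axis and vertical above 0.5 rad).
It also fails if it takes over 72 s, if anything falls off the work surface, if the arm or the gripper's body presses on something with over 40 N, if the wrist force passes 120 N, or if a joint passes its speed limit or range.

## Working session

There is one attempt and no reset: what is moved stays moved. The work goes in short steps, Python scripts to look and compute and a shell command to move; the robot and the scene stay as the last step left them, time stands still between calls to the robot, and variables do not carry over. Pictures are saved under pics/ and viewed, at most 10 in all, crops included, and the job is handed in when it is done.

```bash
mkdir -p pics; ls
python3 - <<'E'
from cell import readout, imaging, spot_in
import cv2,numpy as np
print(readout.state())
ims=[]
for c in("top","side"):
    p,d=imaging.capture(c); cv2.imwrite(f"pics/{c}0.png",p[:,:,::-1]); np.save(f"pics/{c}d.npy",d)
    k=imaging.get_calibration(c); print(c,k)
    for t in["vise","coil","crank","knob_mid","jaw_mid","pin_top","fork_hole","lug_hole","spool_copper","spool_green","amber_bottle","white_jar","screwdriver","brush","tape_roll"]:
        try:print(t,[(round(r["score"],2),np.round(r["position"],3).tolist()) for r in spot_in(c,t)][:4])
        except Exception as e:print(t,e)
E
```

```text
pics
{'time_s': 0.0, 'joints': array([64.17637342, 26.89712016, -2.78674533, 87.87603204,  1.38251058,
       65.37623463, -4.71602999]), 'joint_velocities': array([ 0.04169638, -0.08014356, -0.00188799,  0.06810112, -0.16698127,
        0.01086565, -0.01445414]), 'joint_torque': array([-8.67194594e-04, -5.10304964e+01, -4.69256903e-02, -2.37714744e+01,
        1.06855924e-02,  7.49525934e-03, -2.48209687e-06]), 'tcp_pos': array([ 0.27612585, -0.61526787,  0.23024671]), 'eef_rot': array([-1.79884350e+02,  4.82754804e-03,  2.41719465e+01]), 'force': array([ 0.38743127, -1.08794995,  0.32665788]), 'wrist_torque': array([ 0.00707228, -0.03381205,  0.0067284 ]), 'grip_force': 0.0, 'finger_gap': 0.9994176707127232}
top {'fx': 374.5152220953435, 'fy': 374.5152220953435, 'cx': 256.5793951963208, 'cy': 192.91130662764076, 'eye': array([ 0.23565168, -0.0161165 ,  1.22668915]), 'orientation': array([-1.67787309e+02, -1.06535208e-01, -8.37749308e+01])}
vise [(0.57, [0.556, 0.101, 0.05])]
coil [(0.97, [0.195, 0.342, 0.069]), (0.69, [0.484, 0.094, 0.119]), (0.65, [0.204, -0.322, 0.067])]
crank [(
[... 1295 characters left out ...]
]
pin_top [(0.62, [0.582, 0.18, 0.149]), (0.56, [0.452, -0.318, 0.021])]
fork_hole [(0.7, [0.555, 0.127, 0.05])]
lug_hole [(0.74, [0.591, -0.344, 0.014]), (0.62, [0.193, -0.305, 0.063]), (0.6, [0.478, 0.111, 0.114]), (0.56, [0.188, 0.363, 0.07])]
spool_copper [(0.86, [0.659, 0.28, 0.064])]
spool_green [(0.64, [0.478, 0.107, 0.112]), (0.53, [0.422, -0.042, 0.065])]
amber_bottle [(0.72, [0.548, 0.284, 0.062])]
white_jar [(0.56, [0.731, -0.002, 0.053]), (0.43, [0.656, 0.28, 0.063])]
screwdriver [(0.8, [0.447, 0.355, 0.018]), (0.2, [0.558, 0.133, 0.047])]
brush [(0.7, [0.593, -0.348, 0.019]), (0.61, [0.555, 0.13, 0.049])]
tape_roll [(0.59, [0.452, -0.317, 0.023]), (0.55, [0.731, -0.003, 0.054])]
```

View pics/top0.png

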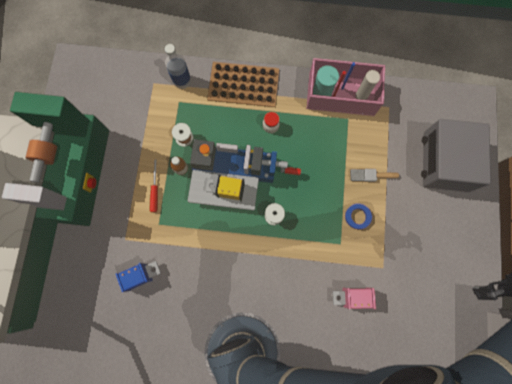

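View pics/side0.png

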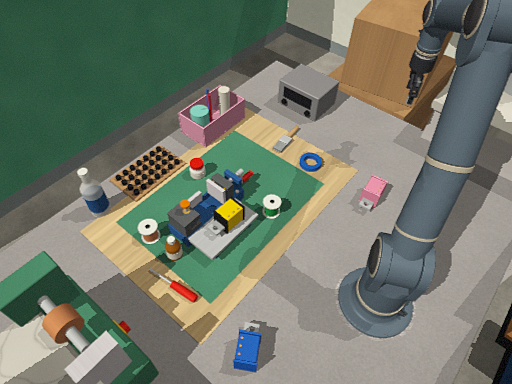

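Look-alikes in the top view: blue unit (133,277), pink unit (355,298), and the yellow one on the apron (230,187). I choose the yellow one and check it in a close crop.

```bash
cat > h.py <<'E'
import numpy as np,cv2
from cell import readout, imaging, spot_in, silhouettes
from scipy.spatial.transform import Rotation as R
def campose(c,st=None):
    k=imaging.get_calibration(c)
    if 'eye' in k: return k,R.from_euler('xyz',k['orientation'],degrees=True).as_matrix(),np.array(k['eye'])
    M=np.array(k['mount']);Rt=R.from_euler('xyz',st['eef_rot'],degrees=True).as_matrix()
    return k,Rt@M[:3,:3],Rt@M[:3,3]+st['tcp_pos']
def cloud(c,d,st=None):
    k,Rm,t=campose(c,st)
    v,u=np.mgrid[:384,:512]
    P=np.stack([(u-k['cx'])/k['fx']*d,(v-k['cy'])/k['fy']*d,d],-1)@Rm.T+t
    P[d==0]=np.nan
    return P
def proj(c,p,st=None):
    k,Rm,t=campose(c,st); q=(np.atleast_2d(p)-t)@Rm
    return np.stack([q[:,0]/q[:,2]*k['fx']+k['cx'],q[:,1]/q[:,2]*k['fy']+k['cy']],1)
E
python3 - <<'E'
from h import *
d=np.load('pics/topd.npy');P=cloud('top',d);im=cv2.imread('pics/top0.png')
x,y,z=P[...,0],P[...,1],P[...,2]
roi=(x>.38)&(x<.7)&(y>-.15)&(y<.3)
print(np.median(z[(x>.4)&(x<.45)&(y>.1)&(y<.15)&(z<.03)]))
def rect(m,n):
    q=P[m][:,:2].astype(np.float32)*1000; r=cv2.minAreaRect(q); print(n,len(q),np.round(r[0]),np.round(r[1]),round(r[2],1),np.round(np.nanmedian(P[m][:,2]),3)); return r
hsv=cv2.cvtColor(im,cv2.COLOR_BGR2HSV)
yel=(abs(hsv[...,0].astype(int)-27)<6)&(hsv[...,1]>150)&roi&(z>.1); rect(yel,'yellow top')
rect(roi&(x<.53)&(z>.11)&(z<.13),'coil top')
rect(roi&(x<.53)&(z>.04)&(z<.06),'apron')
rect(roi&(x>.5)&(z>.145)&(z<.16),'pin')
rect(roi&(x>.53)&(y>.12)&(z>.1)&(z<.12),'fork')
rect(roi&(x>.53)&(y<.12)&(z>.1)&(z<.135),'jaw')
rect(roi&(x>.53)&(y>0.04)&(z>.085)&(z<.096),'stop')
red=((hsv[...,0]<6)|(hsv[...,0]>174))&(hsv[...,1]>150)&roi; rect(red&(x<.65),'red')
print(np.round(P[red&(x<.65)][:,2],3))
a=cv2.resize(im[130:215,165:320],None,fx=5,fy=5,interpolation=cv2.INTER_CUBIC);cv2.imwrite('pics/crop1.png',a)
E
```

```text
0.0035576888308237464
yellow top 401 [538.  81.] [ 73. 166.] 75.5 0.119
coil top 487 [488.  94.] [81. 60.] 86.8 0.119
apron 1336 [477.  73.] [315. 117.] 82.3 0.051
pin 72 [588. 181.] [27. 28.] 57.2 0.149
fork 456 [588. 215.] [111.  80.] 89.5 0.111
jaw 385 [585.   9.] [96. 76.] 89.1 0.115
stop 147 [589. 165.] [ 82. 241.] 1.1 0.091
red 76 [578. -99.] [49. 16.] 86.3 0.045
[0.042 0.049 0.049 0.049 0.045 0.042 0.045 0.049 0.047 0.048 0.044 0.048
 0.05  0.049 0.05  0.043 0.051 0.047 0.047 0.043 0.045 0.049 0.046 0.049
 0.047 0.045 0.049 0.045 0.047 0.05  0.047 0.047 0.049 0.051 0.047 0.044
 0.04  0.043 0.043 0.044 0.047 0.042 0.044 0.043 0.043 0.045 0.043 0.046
 0.049 0.042 0.043 0.045 0.038 0.039 0.04  0.044 0.04  0.041 0.045 0.04
 0.047 0.043 0.044 0.051 0.042 0.044 0.043 0.036 0.039 0.042 0.045 0.038
 0.036 0.043 0.046 0.042]
```

View pics/crop1.png

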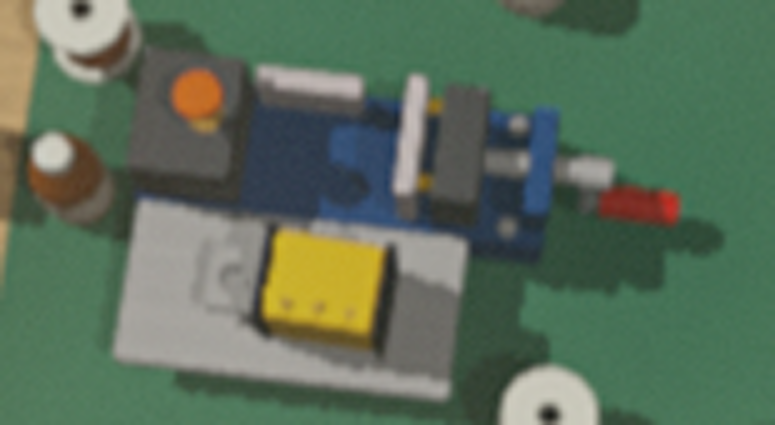

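The crop confirms it: a yellow-taped coil with black flanges at about (325,290), with its lug at (230,275) pointing towards the fork. The orange pin head is at (197,95) and the red knob at (640,205). Next I move the wrist camera over the vise.

```bash
python3 -c "
from cell import imaging;print(imaging.get_calibration('wrist'))"; python3 -m pendant '[[0,0,-0.2,0,0,-0.116,-1],[0,0,-0.2,0,0,-0.116,-1],[0,0,-0.2,0,0,-0.116,-1],[0,0,-0.2,0,0,-0.116,-1],[0,0,-0.2,0,0,-0.116,-1],[0,0,-0.2,0,0,-0.116,-1],[0,0,0,0,0,-0.116,-1],[0,0,0,0,0,-0.116,-1],[0,0,0,0,0,-0.116,-1],[0.245,0.07,0,0,0,0,-1],[0.245,0.07,0,0,0,0,-1],[0.245,0.07,0,0,0,0,-1]]'
python3 -m pendant '[[0.245,0.07,0,0,0,0,-1],[0.245,0.07,0,0,0,0,-1],[0.245,0.07,0,0,0,0,-1],[0.245,0.07,0,0,0,0,-1],[0.245,0.07,0,0,0,0,-1],[0.245,0.07,0,0,0,0,-1],[0.245,0.07,0,0,0,0,-1],[0.245,0.07,0,0,0,0,-1],[0.245,0.07,0,0,0,0,-1],[0.245,0.07,0,0,0,0,-1],[0.245,0.07,0,0,0,0,-1],[0.245,0.07,0,0,0,0,-1]]'
```

```text
{'fx': 321.75440839051777, 'fy': 321.75440839051777, 'cx': 253.73844790522185, 'cy': 192.73479199912595, 'mount': array([[-7.88901116e-04, -9.52813374e-01, -3.03555681e-01,
         7.75809520e-02],
       [ 9.99999610e-01, -8.71987942e-04,  1.38165641e-04,
        -3.90926275e-04],
       [-3.96342964e-04, -3.03555453e-01,  9.52813691e-01,
        -1.41479150e-01],
       [ 0.00000000e+00,  0.00000000e+00,  0.00000000e+00,
         1.00000000e+00]])}
time_s: 2.6
tcp_pos: [0.3139, -0.5065, 0.4108]
eef_rot: [-180.0, -0.0, 86.7]
force: [0.3, 0.7, 0.5]
finger_gap: 0.998
grip_force: 0.0
time_s: 3.6
tcp_pos: [0.4644, -0.0723, 0.4117]
eef_rot: [179.9, 0.1, 86.8]
force: [1.5, -0.9, -0.5]
finger_gap: 0.999
grip_force: 0.0
```

```bash
python3 -m pendant '[[0.25,0.06,0.05,0,0,0,-1],[0.25,0.06,0.05,0,0,0,-1],[0.25,0.06,0.05,0,0,0,-1],[0.25,0.06,0.05,0,0,0,-1],[0.25,0.06,0.05,0,0,0,-1],[0,0,0,0,0,0,-1],[0,0,0,0,0,0,-1]]'
cat > fit.py <<'E'
from h import *
from scipy.optimize import minimize
st=readout.state();p,d=imaging.capture('wrist')
import sys; nm=sys.argv[1]
cv2.imwrite(f'pics/{nm}.png',p[:,:,::-1]); np.savez(f'pics/{nm}.npz',d=d,tcp=st['tcp_pos'],rot=st['eef_rot'])
P=cloud('wrist',d,st).reshape(-1,3); P=P[np.isfinite(P[:,0])]
P=P[(P[:,0]>.38)&(P[:,0]<.72)&(P[:,1]>-.18)&(P[:,1]<.28)]
def inv(q,p): # to vise coords
    c,s=np.cos(q[2]),np.sin(q[2]); e=p[:,:2]-q[:2]
    return np.stack([e@[c,s],e@[-s,c]],1)
# boxes at known top heights: (z, x0,x1,y0,y1)
B=[(.110,.050,.115,-.040,.040),(.090,-.022,.045,-.045,-.030),(.098,-.150,-.134,-.045,.045)]
def out(v,x0,x1,y0,y1): return np.hypot(np.maximum(0,np.maximum(x0-v[:,0],v[:,0]-x1)),np.maximum(0,np.maximum(y0-v[:,1],v[:,1]-y1)))
fork=P[abs(P[:,2]-.110)<.004]; ap=P[abs(P[:,2]-.050)<.004]
def cost(q):
    v=inv(q,ap); w=inv(q,fork)
    a=out(v,-.1,.115,-.045,.15); b=out(w,.05,.115,-.04,.04)
    # reward: points in box; penalise just outside
    f=0
    for vv,(x0,x1,y0,y1) in((v,(-.1,.115,.045,.15)),(w,(.05,.115,-.04,.04))):
        s=4e-4
        sg=lambda t:1/(1+np.exp(-np.clip(t/s/5,-50,50)))
        ins=sg(vv[:,0]-x0)*sg(x1-vv[:,0])*sg(vv[:,1]-y0)*sg(y1-vv[:,1])
        f-=ins.sum()/len(vv)
    return f+ (np.minimum(a,.01)/.01).mean()+(np.minimum(b,.01)/.01).mean()
best=min((minimize(cost,[.585+dx,.111+dy,np.radians(yw)],method='Nelder-Mead',options=dict(initial_simplex=[[.585+dx,.111+dy,np.radians(yw)],[.59+dx,.111+dy,np.radians(yw)],[.585+dx,.116+dy,np.radians(yw)],[.585+dx,.111+dy,np.radians(yw+3)]])) for dx in(-.01,.0,.01) for dy in(-.01,.01) for yw in(84,88,92)),key=lambda r:r.fun)
q=best.x; print('vise',q[:2],np.degrees(q[2]),best.fun)
V=np.c_[inv(q,P),P[:,2]]
def ext(n,m):
    a=V[m]; print(n,len(a),'pct2/98 X',np.round(np.percentile(a[:,0],[1,99])*1e3,1),'Y',np.round(np.percentile(a[:,1],[1,99])*1e3,1),'z',np.round(np.median(a[:,2])*1e3,1))
X,Y,Z=V.T
ext('fork',(abs(Z-.11)<.004)&(X>.04)&(X<.13)&(abs(Y)<.05))
ext('stop',(abs(Z-.09)<.003)&(X>-.035)&(X<.06)&(Y<-.02)&(Y>-.06))
ext('pin',(abs(Z-.149)<.004)&(X>.03))
ext('pinseated',(abs(Z-.119)<.003)&(X>.05))
ext('bracket',(abs(Z-.098)<.003)&(X<-.12)&(X>-.17))
ext('face',(abs(Z-.1175)<.002)&(X>-.075)&(X<.0)&(abs(Y)<.045))
ext('carr',(abs(Z-.1135)<.0018)&(X>-.12)&(X<.0)&(abs(Y)<.03))
ext('apron',(abs(Z-.05)<.003)&(Y>.05)&(X>-.11)&(X<.13))
m=(abs(Z-.12)<.004)&(X>-.06)&(X<.06)&(Y>-.035)
c=V[m][:,:2]
r=cv2.minAreaRect((c*1000).astype(np.float32)); print('coiltop',np.round(r[0],1),np.round(r[1],1),round(r[2],1))
ext('coil',m)
m=(X<-.184)&(X>-.245)&(abs(Y)<.07)&(Z>.02); ext('knob',m); k=V[m]
if m.sum(): print('knob top y', np.median(k[k[:,2]>np.percentile(k[:,2],80)][:,1]), np.percentile(k[:,2],95))
np.save('vise.npy',q)
E
python3 fit.py w1
```

```text
time_s: 4.18
tcp_pos: [0.5192, 0.113, 0.3733]
eef_rot: [-179.9, -0.0, 87.1]
force: [-0.4, -1.1, 0.4]
finger_gap: 1.001
grip_force: 0.0
vise [0.588199   0.11024035] 89.65609484717977 -0.8858303290444254
fork 3158 pct2/98 X [ 50.2 113.8] Y [-38.4  39.8] z 108.7
stop 472 pct2/98 X [-22.   44.1] Y [-41.  -28.9] z 88.8
pin 589 pct2/98 X [55.6 83. ] Y [-12.7  14.6] z 147.7Traceback (most recent call last):
  File "fit.py", line 35, in <module>
    ext('pinseated',(abs(Z-.119)<.003)&(X>.05))
    ~~~^^^^^^^^^^^^^^^^^^^^^^^^^^^^^^^^^^^^^^^^
  File "fit.py", line 30, in ext
    a=V[m]; print(n,len(a),'pct2/98 X',np.round(np.percentile(a[:,0],[1,99])*1e3,1),'Y',np.round(np.percentile(a[:,1],[1,99])*1e3,1),'z',np.round(np.median(a[:,2])*1e3,1))
                                                ~~~~~~~~~~~~~^^^^^^^^^^^^^^^
    return _quantile_unchecked(
        a, q, axis, out, overwrite_input, method, keepdims, weights)
    return _ureduce(a,
                    func=_quantile_ureduce_func,
    ...<5 lines>...
                    overwrite_input=overwrite_input,
                    method=method)
    r = func(a, **kwargs)
    result = _quantile(arr,
                       quantiles=q,
    ...<2 lines>...
                       out=out,
                       weights=wgt)
    slices_having_nans = np.isnan(arr[-1, ...])
                                  ~~~^^^^^^^^^
IndexError: index -1 is out of bounds for axis 0 with size 0
```

View pics/w1.png

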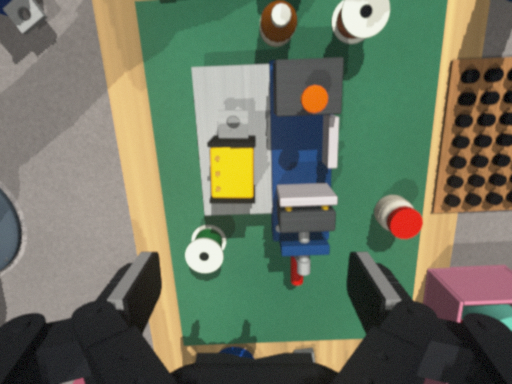

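The wrist view shows the coil at (232,170) with its lug up towards the fork at (233,122). The pin head is at (315,99), the sprung face at (305,195), and the red knob at (297,272), hanging low and slightly towards the robot.

```bash
sed -i 's/^    a=V\[m\]; print/    a=V[m]\n    if len(a)<5: return print(n,"none")\n    print/; s/Y>-.035)$/Y>-.035)\&~((X<-.02)\&(Y<.045))/' fit.py; python3 fit.py w2
```

```text
vise [0.5882418  0.11034086] 89.68115446350193 -0.9095561511634671
fork 3182 pct2/98 X [ 50.2 113.7] Y [-38.5  39.9] z 108.8
stop 480 pct2/98 X [-22.2  43.5] Y [-41.  -28.7] z 88.8
pin 592 pct2/98 X [55.9 83.1] Y [-13.4  14.7] z 147.7
pinseated none
bracket 472 pct2/98 X [-149.8 -134.3] Y [-31.2  36.6] z 96.7
face 449 pct2/98 X [-65.5 -54.4] Y [-35.4  38.3] z 116.8
carr 863 pct2/98 X [-104.8  -54.1] Y [-29.2  29.5] z 113.0
apron 6622 pct2/98 X [-98.1 113.9] Y [ 50.6 150.2] z 48.8
coiltop [-17.6  99.2] [59.2 79.7] 87.2
coil 2187 pct2/98 X [-57.   21.9] Y [ 71.6 126.3] z 117.2
knob 256 pct2/98 X [-234.  -184.2] Y [-4.2 17.8] z 43.4
knob top y 0.006084863213175681 0.08759809531089548
```

```bash
python3 -m pendant '[[-0.071,-0.1,0.1,0,0,0,-1],[-0.071,-0.1,0.15,0,0,0,-1],[0,0,0.25,0,0,0,-1],[0,0,0.25,0,0,0,-1],[0,0,0.25,0,0,0,-1],[0,0,0.25,0,0,0,-1],[0,0,0.25,0,0,0,-1],[0,0,0.25,0,0,0,-1],[0,0,0,0,0,0,-1],[0,0,0,0,0,0,-1]]' 25
```

```text
time_s: 5.12
tcp_pos: [0.488, 0.0891, 0.1109]
eef_rot: [-179.8, 0.1, 86.7]
force: [0.1, 0.4, -0.0]
finger_gap: 0.999
grip_force: 0.0
```

```bash
python3 -m pendant '[[0.028,0,0.115,0,0,0,-1],[0,0,0.115,0,0,0,-1],[0,0,0,0,0,0,-1],[0,0,0,0,0,0,1],[0,0,0,0,0,0,1],[0,0,0,0,0,0,1],[0,0,0,0,0,0,1],[0,0,0,0,0,0,1],[0,0,0,0,0,0,1]]' 25
```

```text
time_s: 5.87
tcp_pos: [0.4901, 0.0951, 0.0791]
eef_rot: [179.8, 0.0, 86.8]
force: [-1.3, -1.3, 5.4]
finger_gap: 0.649
grip_force: 28.0
```

```bash
python3 -m pendant '[[0.04,0,0,0,0,-0.024,1],[0.04,0,0,0,0,-0.024,1],[0.04,0,0,0,0,0,1],[0.04,0,0,0,0,0,1],[0,0.1,0,0,0,0,1],[0,0.1,0,0,0,0,1],[0,0,0,0,0,0,1]]'; python3 fit.py w3 | tail -5; python3 -c "
from cell import readout;s=readout.state();print(s['tcp_pos'],s['eef_rot'],s['force'])"
```

```text
time_s: 6.45
tcp_pos: [0.5189, 0.119, 0.079]
eef_rot: [-179.9, 0.1, 89.7]
force: [-8.6, -0.3, 13.2]
finger_gap: 0.653
grip_force: 30.0
carr none
apron 29134 pct2/98 X [-34.7 109.5] Y [ 52.  144.7] z 48.8
coiltop [10.8 59.9] [65.4 94.3] 4.8
coil 20076 pct2/98 X [-17.8  43.5] Y [30.1 91.5] z 117.1
knob none
[0.51881431 0.1190416  0.07895588] [-1.79947795e+02  8.95455529e-02  8.96636719e+01] [-5.65503912  0.60318583  9.39723022]
```

```bash
sed -i "s/^np.save.*//" fit.py
cat > seg.py <<'E'
from h import *; import sys
z=np.load(f'pics/{sys.argv[1]}.npz'); st=dict(tcp_pos=z['tcp'],eef_rot=z['rot'])
P=cloud('wrist',z['d'],st); c,s=np.cos(np.radians(89.7)),np.sin(np.radians(89.7))
e=P[...,:2]-[.5876,.1103]; V=np.stack([e@[c,s],e@[-s,c],P[...,2]],-1)*1e3
E
python3 - <<'E'
import sys; sys.argv=['','w3']
exec(open('seg.py').read())
X,Y,Z=V[...,0],V[...,1],V[...,2]
def e(n,m): a=V[m]; print(n,len(a),np.round(np.percentile(a,[1,50,99],axis=0),1).tolist())
m=(abs(Z-118)<3)&(X>-40)&(X<70)&(Y>20)
e('front flange',m&(X>38-15))
# front edge line
for y in range(45,105,10):
    k=m&(abs(Y-y)<3); print(y,np.round(np.percentile(X[k],99.5),1) if k.sum() else None)
e('lug',(abs(Z-78)<4)&(X>40)&(X<110)&(Y>20))
e('fork',(abs(Z-109)<3)&(X>40)&(X<120)&(Y<45))
E
```

```text
front flange 9308 [[23.3, 41.2, 115.2], [35.8, 69.3, 117.1], [46.2, 97.1, 119.9]]
45 46.1
55 46.1
65 46.1
75 46.1
85 46.1
95 46.2
lug 6980 [[45.7, 39.4, 75.0], [63.4, 68.5, 78.9], [103.6, 91.8, 81.2]]
fork 29728 [[50.5, -13.9, 107.0], [86.7, 15.1, 108.9], [112.2, 39.5, 110.7]]
```

View pics/w3.png

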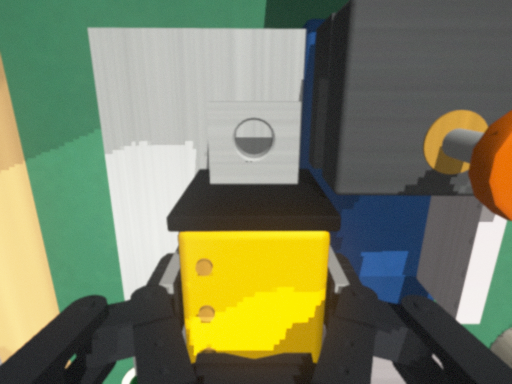

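The coil is gripped square at (255,290) and its lug is clear at (254,140). Its front edge is 4 mm short of the jaw face line, so it can slide in.

```bash
python3 -m pendant '[[0,0.1,0,0,0,0,1],[0,0.1,0,0,0,0,1],[0,0.1,0,0,0,0,1],[0,0,0,0,0,0,1]]'; python3 -m pendant '[[0,0,0,0,0,0,-1],[0,0,0,0,0,0,-1],[0,0,0,0,0,0,-1],[0,0,0,0,0,0,-1],[0,0,-0.2,0,0,0,-1],[0,0,-0.2,0,0,0,-1]]'
```

```text
time_s: 6.83
tcp_pos: [0.5663, 0.1195, 0.079]
eef_rot: [179.8, -0.1, 89.6]
force: [-0.1, 1.7, 5.5]
finger_gap: 0.653
grip_force: 29.2
time_s: 7.33
tcp_pos: [0.5628, 0.1179, 0.1358]
eef_rot: [-179.7, 0.1, 89.7]
force: [2.0, 0.3, 0.3]
finger_gap: 1.005
grip_force: 0.0
```

```bash
python3 -m pendant '[[-0.02,-0.19,-0.1,0,0,0,0],[0,-0.19,-0.1,0,0,0.115,0],[0,0,0,0,0,0.115,0],[0,0,0,0,0,0.115,0],[0,0,0,0,0,0.115,0],[0,0,0,0,0,0.115,0],[0,0,0,0,0,0.115,0],[0,0,0,0,0,0.115,0],[0,0,0,0,0,0.115,0],[0,0,0,0,0,0.115,0],[0,0,0,0,0,0.115,0],[0,0,0,0,0,0.115,0]]'; python3 -m pendant '[[0,0,0,0,0,0.115,0],[0,0,0,0,0,0.115,0],[0,0,0,0,0,0,0]]'; python3 fit.py w4 >/dev/null
python3 - <<'E'
import sys; sys.argv=['','w4']
exec(open('seg.py').read())
X,Y,Z=V[...,0],V[...,1],V[...,2]
m=(abs(Z-118)<3)&(X>-45)&(X<48)&(Y>-20)&(Y<70)
print(np.round(np.percentile(V[m],[1,50,99],axis=0),1))
r=cv2.minAreaRect(V[m][:,:2].astype(np.float32));print(r)
E
```

```text
time_s: 8.33
tcp_pos: [0.5071, 0.1158, 0.1668]
eef_rot: [180.0, 0.0, 13.5]
force: [-0.5, -0.1, -1.2]
finger_gap: 0.5
grip_force: 0.0
time_s: 8.58
tcp_pos: [0.5071, 0.1159, 0.1668]
eef_rot: [180.0, -0.0, -0.1]
force: [0.4, -0.2, -0.5]
finger_gap: 0.503
grip_force: 0.0
[[-32.4  -5.6 115.2]
 [  6.6  19.6 116.9]
 [ 45.8  48.4 119.8]]
((6.767650604248047, 21.49840545654297), (80.38729095458984, 59.46029281616211), 0.06381906569004059)
```

```bash
python3 -m pendant '[[0,0,0.215,0,0,0,0],[0,0,0.215,0,0,0,0],[0,0,0.215,0,0,0,0],[0.06,0,0,0,0,0,0],[0.06,0,0,0,0,0,0],[0.06,0,0,0,0,0,0],[0.04,0,0,0,0,0,0],[0,0,0,0,0,0,0]]'
```

```text
time_s: 9.3
tcp_pos: [0.5427, 0.1162, 0.0715]
eef_rot: [-179.9, -0.2, -0.0]
force: [-1.5, 0.6, -0.6]
finger_gap: 0.5
grip_force: 0.1
```

```bash
for i in 1; do python3 -m pendant '[[0.02,0,0,0,0,0,0],[0,0,0,0,0,0,0]]'; python3 -m pendant '[[0.013,0,0,0,0,0,0],[0,0,0,0,0,0,0]]'; done; python3 fit.py w5 >/dev/null
python3 - <<'E'
import sys; sys.argv=['','w5']
exec(open('seg.py').read())
X,Y,Z=V[...,0],V[...,1],V[...,2]
m=(abs(Z-118)<3)&(X>-45)&(X<48)&(Y>-50)&(Y<70)
print(np.round(np.percentile(V[m],[1,50,99],axis=0),1),(abs(Y[m]+30)<1).sum())
m=(abs(Z-89)<3)&(X>-20)&(X<40)&(Y>-50)&(Y<-20); print(np.round(np.percentile(V[m],[1,50,99],axis=0),1))
E
```

```text
time_s: 9.47
tcp_pos: [0.5436, 0.1161, 0.0711]
eef_rot: [-180.0, -0.0, -0.0]
force: [-4.1, -0.8, 1.2]
finger_gap: 0.497
grip_force: 0.4
time_s: 9.63
tcp_pos: [0.5446, 0.1161, 0.0708]
eef_rot: [180.0, 0.0, 0.0]
force: [-6.0, 0.0, 4.0]
finger_gap: 0.497
grip_force: 0.8
[[-32.5 -26.5 115.3]
 [  6.7  -2.9 118.5]
 [ 45.6  35.5 120.9]] 13
[[-19.3 -41.9  87.3]
 [  9.9 -36.2  88.8]
 [ 39.4 -30.   90.4]]
```

```bash
python3 -m pendant '[[0.02,0,0,0,0,0,0],[0,0,0,0,0,0,0]]'; python3 -m pendant '[[0.02,0,0,0,0,0,0],[0,0,0,0,0,0,0]]'; python3 fit.py w6 >/dev/null
python3 - <<'E'
import sys
for n in('w5','w6'):
    sys.argv=['',n]
    exec(open('seg.py').read())
    X,Y,Z=V[...,0],V[...,1],V[...,2]
    m=(abs(Z-118)<3.5)&(X>-45)&(X<48)&(Y>-50)&(Y<70)
    print(n,[(x,*np.round(np.percentile(Y[m&(abs(X-x)<2)],[0.5,99.5]),1)) for x in(-32,-25,-15,15,30,43) if (m&(abs(X-x)<2)).sum()>20])
E
```

```text
time_s: 9.85
tcp_pos: [0.5481, 0.1162, 0.0707]
eef_rot: [180.0, -0.0, 0.0]
force: [-4.6, 0.1, 1.7]
finger_gap: 0.505
grip_force: 1.2
time_s: 10.02
tcp_pos: [0.5486, 0.116, 0.0702]
eef_rot: [179.9, 0.3, 0.0]
force: [-9.9, -1.0, 5.9]
finger_gap: 0.502
grip_force: 0.8
w5 [(-32, np.float64(-28.8), np.float64(36.6)), (-25, np.float64(-27.1), np.float64(31.5)), (-15, np.float64(-26.0), np.float64(31.3)), (15, np.float64(-25.7), np.float64(27.6)), (30, np.float64(-25.5), np.float64(31.9)), (43, np.float64(-28.4), np.float64(36.8))]
w6 [(-32, np.float64(-33.2), np.float64(32.3)), (-25, np.float64(-31.2), np.float64(27.4)), (-15, np.float64(-30.2), np.float64(27.0)), (15, np.float64(-29.7), np.float64(23.3)), (30, np.float64(-29.7), np.float64(27.5)), (43, np.float64(-32.6), np.float64(32.7))]
```

View pics/w6.png

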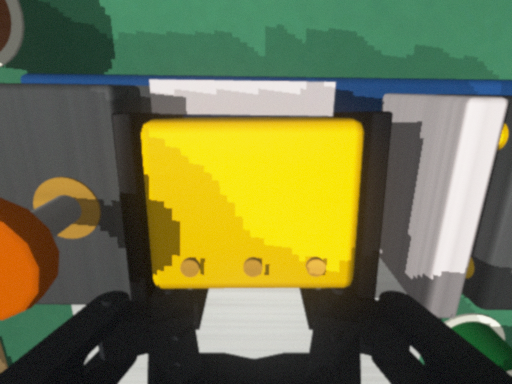

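Seated: the coil fits between the fork at left and the sprung jaw at right, flush on the white stop at (240,98). The orange pin head is at (15,260). Next I back off and go to the crank.

```bash
python3 - <<'E'
import sys; sys.argv=['','w2']
exec(open('seg.py').read())
X,Y,Z=V[...,0],V[...,1],V[...,2]
for lo,hi in((70,130),(25,70)):
    m=(X<-150)&(X>-245)&(abs(Y)<60)&(Z>lo)&(Z<hi); print(np.round(np.percentile(V[m],[1,25,50,75,99],axis=0),1).tolist(),m.sum())
E
python3 -m pendant '[[-0.1,0,0,0,0,0,0],[-0.1,0,-0.1,0,0,0,0],[0,0,-0.26,0,0,0,0],[0,0,-0.26,0,0,0,0],[0,0,-0.26,0,0,-0.115,0],[0,0,0,0,0,-0.115,0],[0,0,0,0,0,-0.115,0],[0,0,0,0,0,-0.115,0],[0,0,0,0,0,-0.115,0],[0,0,0,0,0,-0.115,0],[0,0,0,0,0,-0.115,0],[0,0,0,0,0,-0.115,0]]'
python3 -m pendant '[[0,0,0,0,0,-0.115,0],[0,0,0,0,0,-0.115,0],[0,0,0,0,0,-0.115,0],[0,0,0,0,0,-0.115,0],[0,0,0,0,0,-0.115,0],[-0.24,0.05,0,0,0,0,0],[-0.24,0.05,0,0,0,0,0],[-0.24,0.05,0,0,0,0,0],[-0.24,0.05,0,0,0,0,0],[0,0,0,0,0,0,0]]'; python3 fit.py w7; python3 fit.py w8|tail -2
```

```text
[[-187.6, -7.0, 79.5], [-179.7, -1.5, 84.8], [-171.5, 3.1, 86.4], [-165.2, 7.4, 88.0], [-150.1, 28.2, 95.9]] 250
[[-234.3, -2.0, 33.9], [-224.5, 7.1, 41.0], [-213.5, 11.3, 43.1], [-195.7, 13.8, 44.4], [-171.1, 17.2, 66.1]] 248
time_s: 11.07
tcp_pos: [0.523, 0.116, 0.2032]
eef_rot: [179.8, -0.2, 55.5]
force: [0.5, 0.8, 0.3]
finger_gap: 0.496
grip_force: 0.0
time_s: 11.9
tcp_pos: [0.5533, -0.0383, 0.2023]
eef_rot: [179.8, 0.3, 88.9]
force: [0.5, 0.2, -0.2]
finger_gap: 0.506
grip_force: 0.0
vise [ 0.51948904 -0.02849889] 29.882297691084123 -1.5282159580313774
fork 4574 pct2/98 X [ 46.4 117.7] Y [-18.6  37.9] z 112.6
stop 123 pct2/98 X [36.4 59.8] Y [-59.9 -20.4] z 88.3
pin none
pinseated 3721 pct2/98 X [ 66.2 136.6] Y [15.1 81.3] z 117.2
bracket none
face none
carr none
apron 16157 pct2/98 X [-41.7 106.6] Y [ 51.1 152.3] z 48.8
coiltop [0. 0.] [0. 0.] 0.0
coil none
knob none
coil none
knob none
```

Run:
```python
import sys; sys.argv=['','w8']
exec(open('seg.py').read())
im=cv2.cvtColor(cv2.imread('pics/w8.png'),cv2.COLOR_BGR2HSV).astype(int)
X,Y,Z=V[...,0],V[...,1],V[...,2]
m=((im[...,0]<7)|(im[...,0]>173))&(im[...,1]>140)&(X>-250)&(X<-170)&(abs(Y)<60)
print(m.sum(),np.round(np.percentile(V[m],[1,25,50,75,99],axis=0),1).tolist())
t=m&(Z>np.percentile(Z[m],85)); print(np.round(np.median(V[t],axis=0),1))
m=(abs(Z-117)<2.5)&(X>-75)&(X<-34)&(abs(Y)<36);print('face',np.round(np.percentile(X[m],[1,99]),1))
m=(abs(Z-118)<3)&(X>-34)&(X<49)&(abs(Y)<40);print('coil',m.sum(),np.round(np.percentile(V[m],[1,99],axis=0),1))
```

```text
615 [[-233.1, -3.3, 36.3], [-224.0, 4.8, 41.1], [-215.2, 10.1, 43.2], [-203.4, 13.6, 44.3], [-183.6, 16.6, 45.9]]
[-216.6    6.8   45.1]
face [-66.4 -54.6]
coil 3038 [[-33.4 -26.2 115.1]
 [-13.5  30.1 120.1]]
```

```bash
python3 -m pendant '[[-0.25,0.09,0,0,0,-0.013,0],[-0.256,0.095,0,0,0,0,0],[0,0,0.24,0,0,0,0],[0,0,0.24,0,0,0,0],[0,0,0.24,0,0,0,0],[0,0,0.24,0,0,0,0],[0,0,0,0,0,0,0],[0,0,0,0,0,0,0]]' 30
```

```text
time_s: 12.67
tcp_pos: [0.5781, -0.1024, 0.0576]
eef_rot: [-179.9, -0.1, 90.6]
force: [0.5, -0.2, 1.6]
finger_gap: 0.499
grip_force: 0.0
```

```bash
python3 -m pendant '[[-0.08,0.01,0,0,0,0.015,0],[0,0,0.12,0,0,0,0],[0,0,0.12,0,0,0,0],[0,0,0,0,0,0,0]]'; python3 -m pendant '[[0,0,0,0,0,0,1],[0,0,0,0,0,0,1],[0,0,0,0,0,0,1],[0,0,0,0,0,0,1]]' 30
```

```text
time_s: 13.0
tcp_pos: [0.5803, -0.1173, 0.0225]
eef_rot: [180.0, 0.1, 89.5]
force: [-0.4, -0.7, 0.1]
finger_gap: 0.504
grip_force: 0.0
time_s: 13.33
tcp_pos: [0.5817, -0.1163, 0.0243]
eef_rot: [179.8, 0.1, 89.6]
force: [-0.4, -0.3, 6.8]
finger_gap: 0.244
grip_force: 29.7
```

```bash
python3 -m pendant '[[0,-0.099,-0.033,0,0,0,1],[0,-0.082,-0.065,0,0,0,1],[0,-0.054,-0.089,0,0,0,1],[0,-0.021,-0.102,0,0,0,1],[0,0,0,0,0,0,1]]'
```

```text
time_s: 13.75
tcp_pos: [0.5404, -0.116, 0.0678]
eef_rot: [-179.9, 0.1, 89.6]
force: [-3.7, -0.2, 1.1]
finger_gap: 0.241
grip_force: 31.7
```

```bash
python3 -m pendant '[[0,0.015,-0.103,0,0,0,1],[0,0.05,-0.092,0,0,0,1],[0,0.078,-0.069,0,0,0,1],[0,0.097,-0.038,0,0,0,1],[0,0.104,-0.003,0,0,0,1],[0,0.099,0.033,0,0,0,1],[0,0.082,0.065,0,0,0,1],[0,0.054,0.089,0,0,0,1],[0,0.021,0.102,0,0,0,1],[0,-0.015,0.103,0,0,0,1],[0,-0.05,0.092,0,0,0,1],[0,0,0,0,0,0,1]]'
```

```text
time_s: 14.75
tcp_pos: [0.6158, -0.1167, 0.0362]
eef_rot: [-179.2, 0.1, 89.6]
force: [-8.2, -0.2, 4.4]
finger_gap: 0.245
grip_force: 32.0
```

```bash
python3 -m pendant '[[0,-0.078,0.069,0,0,0,1],[0,-0.097,0.038,0,0,0,1],[0,-0.104,0.003,0,0,0,1],[0,-0.099,-0.033,0,0,0,1],[0,-0.082,-0.065,0,0,0,1],[0,-0.054,-0.089,0,0,0,1],[0,-0.021,-0.102,0,0,0,1],[0,0.015,-0.103,0,0,0,1],[0,0.05,-0.092,0,0,0,1],[0,0.078,-0.069,0,0,0,1],[0,0.097,-0.038,0,0,0,1],[0,0,0,0,0,0,1]]'
python3 - <<'E'
import sys
from h import *
st=readout.state();p,d=imaging.capture('top');cv2.imwrite('pics/t2.png',p[:,:,::-1])
P=cloud('top',d)
c,s=np.cos(np.radians(89.7)),np.sin(np.radians(89.7))
e=P[...,:2]-[.5876,.1103]; V=np.stack([e@[c,s],e@[-s,c],P[...,2]],-1)*1e3
X,Y,Z=V[...,0],V[...,1],V[...,2]
m=(Z>112)&(Z<125)&(X>-110)&(X<55)&(abs(Y)<25)
print(m.sum()); xs=np.sort(X[m]); print(np.round(np.histogram(xs,bins=np.arange(-110,60,4))[0]),)
cv2.imwrite('pics/t2c.png',cv2.resize(p[120:215,165:320,::-1],None,fx=5,fy=5,interpolation=cv2.INTER_CUBIC))
E
```

```text
time_s: 15.75
tcp_pos: [0.5805, -0.1166, 0.1139]
eef_rot: [179.8, 0.1, 89.6]
force: [-0.5, -2.3, 11.4]
finger_gap: 0.246
grip_force: 32.5
597
[ 0  0  0  0  0  0  0 17 17 17 17 21 19 20  7  0  3 20 21 19 21 17 20 21
 18 20 21 18 21 20 20 22 20 18 21 19 20 17 23 16  5  1]
```

View pics/t2c.png

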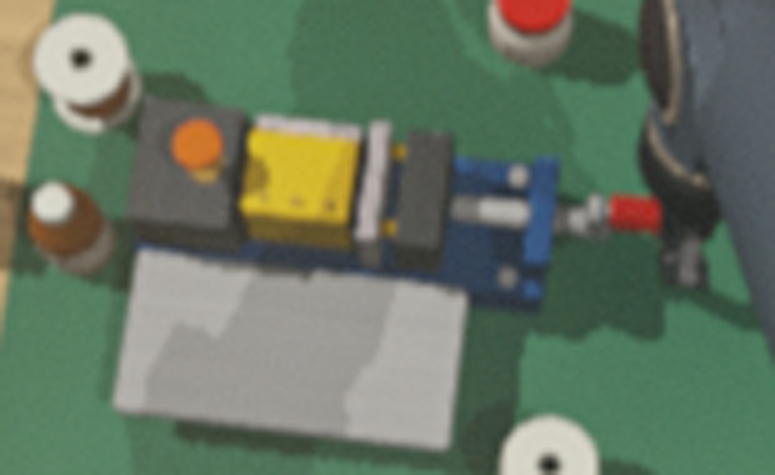

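The coil at (300,190) is now against the fork and the sprung face is almost touching it. The knob at (635,212) is near the top. Next is the final press.

```bash
python3 -m pendant '[[0,0.104,-0.003,0,0,0,1],[0,0.099,0.033,0,0,0,1],[0,0.082,0.065,0,0,0,1],[0,0.054,0.089,0,0,0,1],[0,0.021,0.102,0,0,0,1],[0,0,0,0,0,0,1]]';python3 -m pendant '[[0,-0.015,0.103,0,0,0,1],[0,0,0,0,0,0,1],[0,0,0,0,0,0,1]]'
cat > gap.py <<'E'
from h import *
p,d=imaging.capture('top');cv2.imwrite('pics/t3.png',p[:,:,::-1])
P=cloud('top',d)
c,s=np.cos(np.radians(89.7)),np.sin(np.radians(89.7))
e=P[...,:2]-[.5876,.1103]; V=np.stack([e@[c,s],e@[-s,c],P[...,2]],-1)*1e3
X,Y,Z=V[...,0],V[...,1],V[...,2]
m=(Z>112)&(Z<125)&(X>-110)&(X<55)&(abs(Y)<25)
h=np.histogram(X[m],bins=np.arange(-90,60,2))[0]; print(dict(zip(range(-90,60,2),h.tolist())))
E
python3 gap.py
```

```text
time_s: 16.3
tcp_pos: [0.63, -0.1169, 0.0653]
eef_rot: [-179.7, -0.0, 89.6]
force: [-2.0, -1.2, -1.8]
finger_gap: 0.241
grip_force: 31.3
time_s: 16.55
tcp_pos: [0.6267, -0.1169, 0.0519]
eef_rot: [-179.7, 0.0, 89.6]
force: [-5.1, -2.4, -0.3]
finger_gap: 0.241
grip_force: 31.5
{-90: 0, -88: 0, -86: 0, -84: 0, -82: 0, -80: 0, -78: 3, -76: 9, -74: 10, -72: 10, -70: 9, -68: 9, -66: 8, -64: 8, -62: 10, -60: 8, -58: 8, -56: 9, -54: 10, -52: 10, -50: 8, -48: 3, -46: 0, -44: 1, -42: 11, -40: 10, -38: 8, -36: 10, -34: 10, -32: 9, -30: 14, -28: 9, -26: 8, -24: 9, -22: 10, -20: 9, -18: 12, -16: 9, -14: 10, -12: 8, -10: 12, -8: 9, -6: 9, -4: 9, -2: 12, 0: 9, 2: 10, 4: 9, 6: 11, 8: 10, 10: 9, 12: 9, 14: 11, 16: 10, 18: 10, 20: 11, 22: 9, 24: 11, 26: 9, 28: 10, 30: 10, 32: 11, 34: 7, 36: 10, 38: 11, 40: 9, 42: 9, 44: 15, 46: 8, 48: 9, 50: 1, 52: 2, 54: 1, 56: 0}
```

```bash
python3 -m pendant '[[0,0,0,0,0,0,0],[0,0,0,0,0,0,0],[0,0,0,0,0,0,0],[0,0,-0.2,0,0,0,0],[0,0,-0.2,0,0,0,0],[0,0,-0.25,0,0,0,0],[0,0,-0.25,0,0,0,1],[0,0,-0.25,0,0,0,1],[0.2,-0.085,0,0,0,0,1],[0.2,-0.085,0,0,0,0,1],[0.2,-0.085,0,0,0,0,1],[0,0,0,0,0,0,1]]'; python3 fit.py w9 >/dev/null
python3 - <<'E'
import sys; sys.argv=['','w9']
exec(open('seg.py').read())
X,Y,Z=V[...,0],V[...,1],V[...,2]
m=(Z>112)&(Z<125)&(X>-100)&(X<55)&(abs(Y)<20)
h=np.histogram(X[m],bins=np.arange(-84,56,2))[0]; print(dict(zip(range(-84,56,2),h.tolist())))
E
python3 gap.py
```

```text
time_s: 17.6
tcp_pos: [0.59, -0.0172, 0.227]
eef_rot: [179.9, -0.2, 90.2]
force: [0.1, 1.4, 0.7]
finger_gap: 0.003
grip_force: 0.0
{-84: 0, -82: 0, -80: 0, -78: 32, -76: 115, -74: 125, -72: 111, -70: 136, -68: 109, -66: 121, -64: 138, -62: 111, -60: 110, -58: 136, -56: 127, -54: 110, -52: 125, -50: 75, -48: 0, -46: 0, -44: 55, -42: 149, -40: 151, -38: 159, -36: 161, -34: 164, -32: 165, -30: 164, -28: 171, -26: 136, -24: 191, -22: 171, -20: 165, -18: 167, -16: 170, -14: 171, -12: 170, -10: 180, -8: 185, -6: 179, -4: 179, -2: 176, 0: 175, 2: 194, 4: 184, 6: 184, 8: 182, 10: 49, 12: 0, 14: 0, 16: 0, 18: 0, 20: 0, 22: 0, 24: 0, 26: 0, 28: 0, 30: 0, 32: 0, 34: 0, 36: 0, 38: 0, 40: 0, 42: 0, 44: 0, 46: 0, 48: 0, 50: 0, 52: 0}
{-90: 0, -88: 0, -86: 0, -84: 0, -82: 0, -80: 0, -78: 4, -76: 11, -74: 8, -72: 9, -70: 10, -68: 8, -66: 8, -64: 11, -62: 8, -60: 7, -58: 8, -56: 11, -54: 6, -52: 9, -50: 6, -48: 3, -46: 0, -44: 1, -42: 11, -40: 10, -38: 11, -36: 9, -34: 10, -32: 10, -30: 11, -28: 12, -26: 9, -24: 9, -22: 8, -20: 11, -18: 9, -16: 10, -14: 11, -12: 11, -10: 8, -8: 12, -6: 7, -4: 10, -2: 11, 0: 8, 2: 11, 4: 11, 6: 8, 8: 12, 10: 12, 12: 7, 14: 12, 16: 8, 18: 12, 20: 9, 22: 10, 24: 10, 26: 10, 28: 10, 30: 9, 32: 10, 34: 6, 36: 14, 38: 10, 40: 6, 42: 10, 44: 13, 46: 9, 48: 9, 50: 4, 52: 8, 54: 1, 56: 0}
```

```bash
python3 -m pendant '[[0.263,-0.003,0,0,0,0,1],[0.263,-0.003,0,0,0,0,1],[0.263,-0.003,0,0,0,0,1],[0.263,-0.003,0,0,0,0,1],[0.263,-0.003,0,0,0,0,1],[0,0,0.2,0,0,0,1],[0,0,0.1,0,0,0,1],[0,0,0,0,0,0,1],[0,0,0,0,0,0,1]]'
```

```text
time_s: 18.45
tcp_pos: [0.5917, 0.1699, 0.1793]
eef_rot: [-179.9, 0.0, 89.5]
force: [-0.3, -0.3, 0.5]
finger_gap: -0.0
grip_force: 0.0
```

```bash
python3 -m pendant '[[0.07,-0.025,0,0,0,0,1],[0,0,0.1,0,0,0,1],[0,0,0.08,0,0,0,1],[0,0,0.06,0,0,0,1],[0,0,0.06,0,0,0,1],[0,0,0,0,0,0,1]]'; python3 -m pendant '[[0,0,0.04,0,0,0,1],[0,0,0.04,0,0,0,1],[0,0,0.02,0,0,0,1],[0,0,0,0,0,0,1]]'
```

```text
time_s: 18.95
tcp_pos: [0.5872, 0.1814, 0.1337]
eef_rot: [-180.0, 0.0, 89.5]
force: [-0.5, 0.1, -0.2]
finger_gap: -0.001
grip_force: 0.0
time_s: 19.28
tcp_pos: [0.5874, 0.1814, 0.1192]
eef_rot: [-180.0, 0.0, 89.6]
force: [0.5, -0.2, -0.4]
finger_gap: -0.002
grip_force: 0.0
```

```bash
python3 -m pendant '[[0,0,0.02,0,0,0,1],[0,0,0,0,0,0,1]]'; python3 gap.py | head -c 0
python3 - <<'E'
import cv2;a=cv2.imread('pics/t3.png')[120:215,165:320];cv2.imwrite('pics/t3c.png',cv2.resize(a,None,fx=5,fy=5,interpolation=cv2.INTER_CUBIC))
E
```

```text
time_s: 19.45
tcp_pos: [0.5875, 0.1815, 0.119]
eef_rot: [180.0, 0.1, 89.5]
force: [-4.5, -3.1, 15.8]
finger_gap: 0.003
grip_force: 7.5Exception ignored on flushing sys.stdout:
BrokenPipeError: [Errno 32] Broken pipe
```

```bash
python3 -m pendant '[[0,0,-0.1,0,0,0,1],[0,0,-0.2,0,0,0,1],[0,0,-0.25,0,0,0,1],[0,0,-0.25,0,0,0,1],[0,0,-0.25,0,0,0,1],[-0.2,-0.2,0,0,0,0,1],[-0.1,-0.2,0,0,0,0,1],[0,-0.2,0,0,0,0,1],[0,-0.2,0,0,0,0,1],[0,0,0,0,0,0,1]]'; python3 fit.py w10>/dev/null;python3 gap.py
python3 - <<'E'
import sys
exec(open('gap.py').read().replace('print(','(lambda *a:0)('))
im=cv2.cvtColor(cv2.imread('pics/t3.png'),cv2.COLOR_BGR2HSV).astype(int)
m=(abs(im[...,0]-11)<7)&(im[...,1]>150)&(X>40)&(X<100)&(abs(Y)<40)
print('pin',np.round(np.median(V[m],axis=0),1),m.sum())
m=(Z>115)&(Z<124)&(X>-25)&(X<46)&(Y>-45)&(Y<45); r=cv2.minAreaRect(V[m][:,:2].astype(np.float32)); print(r)
cv2.imwrite('pics/t4c.png',cv2.resize(p[120:215,165:320,::-1],None,fx=5,fy=5,interpolation=cv2.INTER_CUBIC))
E
```

```text
time_s: 20.33
tcp_pos: [0.4621, 0.1381, 0.2738]
eef_rot: [-179.8, 0.2, 89.7]
force: [-0.2, -0.1, -0.1]
finger_gap: -0.004
grip_force: 0.0
{-90: 0, -88: 0, -86: 0, -84: 0, -82: 0, -80: 0, -78: 1, -76: 8, -74: 11, -72: 9, -70: 9, -68: 11, -66: 8, -64: 9, -62: 9, -60: 9, -58: 8, -56: 9, -54: 9, -52: 11, -50: 8, -48: 4, -46: 0, -44: 1, -42: 11, -40: 9, -38: 11, -36: 9, -34: 9, -32: 10, -30: 11, -28: 8, -26: 10, -24: 8, -22: 10, -20: 11, -18: 10, -16: 11, -14: 9, -12: 10, -10: 8, -8: 9, -6: 11, -4: 8, -2: 11, 0: 10, 2: 10, 4: 10, 6: 12, 8: 8, 10: 10, 12: 9, 14: 10, 16: 12, 18: 7, 20: 12, 22: 6, 24: 9, 26: 6, 28: 7, 30: 6, 32: 5, 34: 4, 36: 2, 38: 5, 40: 0, 42: 2, 44: 2, 46: 0, 48: 0, 50: 0, 52: 0, 54: 0, 56: 0}
pin [nan nan nan] 0
((8.938034057617188, 1.8701496124267578), (53.78309631347656, 67.24231719970703), 88.93124389648438)
  return _methods._mean(a, axis=axis, dtype=dtype,
  ret = um.true_divide(
```

View pics/t4c.png

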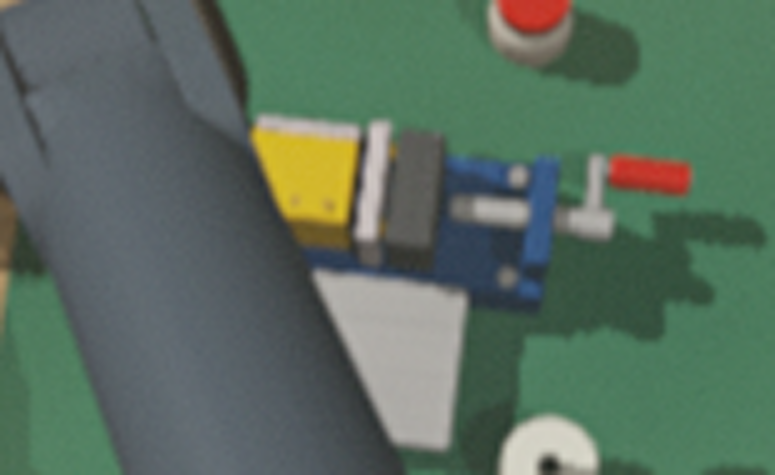

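The coil and sprung jaw are clamped, with the gap still showing at (395,185) and the crank at (640,175). The arm hides the pin in this view, so I check it in the wrist view.

Run:
```python
import sys; sys.argv=['','w10']
exec(open('seg.py').read())
im=cv2.cvtColor(cv2.imread('pics/w10.png'),cv2.COLOR_BGR2HSV).astype(int)
X,Y,Z=V[...,0],V[...,1],V[...,2]
m=(abs(im[...,0]-11)<7)&(im[...,1]>150)&(X>40)&(X<100)&(abs(Y)<40)
print('pin',m.sum(),np.round(np.percentile(V[m],[2,50,98],axis=0),1).tolist())
m=(Z>115)&(Z<122)&(X>-29)&(X<53)&(abs(Y)<45); print(np.round(np.percentile(V[m],[.5,99.5],axis=0),1),cv2.minAreaRect(V[m&(Y>-31)][:,:2].astype(np.float32)))
m=(Z>112)&(Z<125)&(X>-100)&(X<55)&(abs(Y)<20)
h=np.histogram(X[m],bins=np.arange(-54,-36,1))[0]; print(h)
```

```text
pin 915 [[54.7, -18.0, 108.4], [69.7, -0.1, 117.6], [83.0, 13.6, 119.1]]
[[-28.4 -25.8 115.1]
 [ 49.3  30.8 120.1]] ((10.381889343261719, 2.288633346557617), (59.940086364746094, 78.86759185791016), 89.72066497802734)
[29 34 31 31 38 11  2  0  0  0  0  4 34 32 40 28 37]
```

```bash
python3 -c "
from cell import manip;print(manip.finish_job())"
```

```text
the job is handed in; nothing more can be done
None
```

I handed the job in at about 20 s of the 72 s allowed: the coil is clamped square against the fixed jaw, the sprung face is pressed back about 4 to 5 mm, the pin is seated (head measured at about 119 mm), and I saw no sign of a bystander being touched, though I didn't re-measure them; the call returned no verdict.

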